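Load a box of staples through the sprung one-way gate of a feed lane

TASK

Load the loose box of staples into the blue feed lane: from the open apron, push it in through the red sprung one-way gate and on until the whole row of three boxes is closed up and pressed snugly against the rubber buffer at the far end. Lean on it for a moment with about 10 N, never 20 N, or the boxes crush; then take the fingers out so that the gate shuts by itself behind the box, and leave the other desk things where they are.

Things in the scene. Friction and masses are not known exactly. Their poses are not given: they have to be found in the camera images.
- lane: Fixed feed lane of blue sheet steel, 425 x 84 mm, screwed to the desk. Origin: middle of the gate opening, at desk height; x along the feed direction (apron, gate, end stop), y to the left of it, z up. All lane sizes below are in this frame. Floor plate 4 mm thick (floor top z = 4 mm). Posts at the gate's two sides reach z = 46 mm.
- apron (a point): Middle of the open loading apron, on its floor, at lane x = -72, z = 4 mm; axes as the lane. The apron runs from x = -130 to 0 between two guides only 14 mm high (z), 3 mm thick, whose inner faces run in from y = +-36 mm at x = -125 to y = +-24 mm at x = -14. The box must end up lengthways along x.
- channel (a point): Point on the channel floor at lane x = 150, y = 0, z = 4 mm; axes as the lane. Behind the gate the channel runs to x = 292, 48 mm wide inside (beside the gate wider, to y = +34), walls to z = 40, with inturned lips on top (to z = 42) that leave a slot 34 mm wide, y = +-17, from x = 4 on: too narrow for a box, but closed fingers can follow a box along it.
- stop_rail (a point): Point on the channel floor at lane x = 238, z = 4 mm, NOT the stop itself. The steel end stop is clamped anywhere so that the near face of its black rubber buffer stands at x = 224 to 256: not measured, it must be felt. The buffer gives from 2 N on, 0.25 mm per N, for 6 mm, and springs back. Before it, each box slides against 1 to 2 N and the gate adds up to about 4 N as it opens.
- gate (a joint): Red plastic flap, z = 7 to 35 mm, on an upright spring hinge at lane x = 0, y = +30, reaching across to y = -16. 0 = shut across the lane; grows as its free edge swings forward (+x), to 1.53 rad, along the left wall. It cannot swing towards the apron. Its spring shuts it behind a box once the box's rear face is more than 48 mm past the gate and no finger is in its way.
- carton_new: The loose box of staples to load, on the desk: cream cardboard with a green band, 56 mm long (x), 44 mm wide (y), 32 mm high, 0.13 to 0.25 kg. Origin: centre of its underside. It goes in lengthways; either end may lead.
- carton_mid: Second of the two equal boxes already standing in the lane (the nearer to the gate), same size, origin and axes as the loose one. Loose, with gaps before and behind.
- carton_lead: The equal box in the lane nearest to the end stop, same size, origin and axes.
- stapler: Beige plastic stapler lying loose, 150 mm long (x), 36 mm wide, 58 mm high. Origin: centre of its underside. Leave it alone.
- tape_dispenser: Heavy steel tape dispenser, loose, 150 mm long (x), 60 mm wide, 85 mm high. Origin: centre of its underside. Leave it alone.
- pen_cup: Blue ceramic pen cup with pens, 80 mm across, 100 mm high, pens to 170 mm. Origin: centre of its underside. Leave it alone.
- clip0: Clear acrylic binder clip, 70 mm long (x), 12 mm wide, 14 mm high, lying loose. Origin: centre of its underside. Leave it alone.
- clip1: The other clear acrylic binder clip, same size and origin. Leave it alone.
- punch: Black cast-iron hole punch, fixed, 150 mm (x) by 240 mm (y) base, 155 mm high; its lever rises towards its +y side, to about 390 mm. Origin: centre of its underside. Not needed.
Things that resemble listed ones, but are neither listed nor needed, are in the scene too. What is shaped like the carton_new but purple or yellow is not meant.

How it is judged (in metres and radians):
On the way, in this order (a step that is already met when the one before it is completed fails the run):
1. the loose box is in the gate, pushing it open (value of joint gate above 0.9 rad and x of carton_new in the frame of lane between -0.025 and 0.06 m and z of carton_new in the frame of lane below 0.009 m), for 0.1 s.
2. the row is pressed against the end stop: at least 4 N between the new box and the next (contact force between carton_new and carton_mid above 4 N and x of carton_new in the frame of lane above 0.077 m), for 0.1 s.
At the end, for the whole second after the job is handed in: The new box stands flat on the lane floor behind the gate (its centre more than 77 mm past it), the gate is shut behind it (under 0.06 rad), gaps between the three boxes are under 4 mm, and everything is released and at rest (value of joint gate below 0.06 rad and x of carton_new in the frame of lane above 0.077 m and z of carton_new in the frame of lane below 0.007 m and distance between carton_new and carton_mid below 0.06 m and distance between carton_mid and carton_lead below 0.06 m and linear speed of carton_new below 0.01 m/s); the robot touches nothing.
It fails at once if the boxes are crushed: more than 20 N between the new box and the next (contact force between carton_new and carton_mid above 20 N).
It fails at once if the new box is jammed against the lane or its gate with more than 30 N (contact force between carton_new and lane above 30 N).
It fails at once if another desk thing is shifted by more than 25 mm (distance of any of stapler, tape_dispenser, pen_cup, clip0, clip1 from where it was at the start of the episode above 0.025 m).
It also fails if it takes over 64 s, if anything falls off the work surface, if the arm or the gripper's body presses on something with over 40 N, if the wrist force passes 120 N, or if a joint passes its speed limit or range.

ROBOT

A 6-joint arm with a two-finger parallel gripper is mounted at the origin on the work surface. World frame = base frame: x ahead of the robot, y to its left, z up, the work surface at z = 0. Lengths are in mm, angles in rad, forces in N, time in s.
With the tool pointing down it reaches from about 350 to 875 mm from the base axis. Payload 4.2 kg.
Tool frame: the origin (TCP) lies at the very end of the fingers, on their centre line; the grasp point (between the pads) lies behind it (arm.tcp_to_grasp is the z of the grasp point in the tool frame, in mm); z points along the fingers, y is the line along which they close (so a half turn about z gives the same grasp; the last joint's range is limited). The gripper opens to 85 mm and grips with 20 to 120 N. Pads are 22 mm wide; open, the fingers measure 114 mm over their backs; the gripper's body (76 mm by 85 mm) begins 54 mm behind the grasp point. The pads swing forward as they close: fully open they stand 13 mm farther back than shut.
Start: joints at [1.415, 0.385, 0.008, 0, -1.194, -0.259], TCP at [251.846, 571.99, 231.312] pointing down, gripper open.
Joint ranges: [-3.14, 3.14], [-1.21, 2.06], [-1.07, 1.41], [-3.16, 2.05], [-2.99, -0.16], [-3.1, 3.1]. Speed limits (rad/s): [2.79, 2.79, 3.14, 3.14, 3.14, 3.14].

INTERFACE

Orientations are given as [roll, pitch, yaw] about the fixed x, y, z axes, in that order (R = Rz(yaw) Ry(pitch) Rx(roll)).
In Python, from plant import arm, optics, ticket gives the robot as it stands.
- The arm moves only by the tool drive_tool, never from a script. Its arguments are lists of equal length, an entry for each row: "turn": the turn, a rotation vector about the tool's x, y, z in units of 6 degrees (1.0 is 6 degrees), a list of three; "xyz": the shift along the tool's x, y, z in units of 25 mm (1.0 is 25 mm), a list of three; "jaw": the finger opening in mm, from 0 to 85.4. A call has 1 to 8 rows; each row shifts and turns the commanded pose from where the row before left it, along the tool's axes as they then stand; what a row does not reach is not made up. A row lasts 1/10 s, in which the tool goes at most 50 mm and 8.59 degrees, less where a joint would pass 70% of its speed; a pose out of reach is approached as far as the arm can. A call is refused whole if a number of a shift passes 1 or a number of a turn 1, either way. A call with a gripper value outside its range is refused whole. The fingers move at their own pace and stop on an object; the grip force is fixed at half the most. Time passes only in rows, so rows that do not move let the fingers close. It gives the time, the measured TCP pose, the force, the opening and the grip force at its end, in the units of the state.
- arm.sense(): the state, without advancing time (a new reading comes with each control period).
- optics.grab_frame(name): name is "scene" or "top"; returns a dict with "pixels" (420x560x3 uint8, red, green, blue), "fx", "fy", "cx", "cy" (pixels), "world_to_cam" (4x4, takes a point from world to camera coordinates). Camera axes: x right, y down, z forward; pixel columns grow to the right and rows downward; lengths in mm; the calibration is good to about 2 mm. A picture is of the moment at which its call begins. There is no depth.
- ticket.job_done(): hands the job in; it is judged then, once.
The state is a dict: "time_s": time; "q": joint angles; "joint_velocities": joint speeds; "effort": joint torques, N m; "tcp_pos": TCP position; "ee_rot": TCP orientation; "contact_force": force on the tool from outside, world axes, zero at the start; "ft_torque": the same for the moment, N m; "finger_gap": finger opening in mm; "grip_force": force on a finger pad.
Only numpy, scipy, OpenCV 4.12 (cv2) and the standard library are available. Lean on these libraries where they do the work, as an engineer would, in place of code of your own. Each camera call takes 0.05 s, during which the arm holds its last target. There are 200 camera calls.

## Working session

There is one attempt and no reset: what is moved stays moved. The work goes in short steps, Python scripts to look and compute and a tool call to move; the robot and the scene stay as the last step left them, time stands still between calls to the robot, and variables do not carry over. Pictures are saved under pics/ and viewed, at most 10 in all, crops included, and the job is handed in when it is done.

Besides the shell and the picture viewer there is one more tool, called as name(argument=value, ...), one argument or row to a line, values as JSON. drive_tool: Moves the arm, as the interface text tells. Its arguments: {"type":"object","properties":{"turn":{"type":"array","items":{"type":"array","items":{"type":"number"}}},"xyz":{"type":"array","items":{"type":"array","items":{"type":"number"}}},"jaw":{"type":"array","items":{"type":"number"}}},"required":["turn","xyz","jaw"]}

```bash
ls; mkdir -p pics
python3 - <<'E'
from plant import arm,optics
import cv2,json
for n in("scene","top"):
    f=optics.grab_frame(n); cv2.imwrite(f"pics/{n}0.png",cv2.resize(f["pixels"][:,:,::-1],(800,600),interpolation=cv2.INTER_CUBIC)); cv2.imwrite(f"pics/raw_{n}.png",f["pixels"][:,:,::-1])
    print(n,f["fx"],f["fy"],f["cx"],f["cy"],f["world_to_cam"])
    json.dump({k:(v.tolist() if hasattr(v,'tolist') else v) for k,v in f.items() if k!="pixels"},open(n+".json","w"))
print(arm.sense(),arm.tcp_to_grasp)
E
```

```text
pics
scene 538.165399252657 538.165399252657 284.96375807375756 206.28101618435093 [[-8.86582811e-01  4.62536974e-01 -5.51974345e-03  5.23850779e+02]
 [ 3.48554373e-01  6.60162871e-01 -6.65353164e-01 -1.53099397e+02]
 [-3.04106509e-01 -5.91814609e-01 -7.46508339e-01  1.72754437e+03]
 [ 0.00000000e+00  0.00000000e+00  0.00000000e+00  1.00000000e+00]]
top 403.7822961352214 403.7822961352214 279.73738574865035 207.2682994674336 [[-1.86232016e-02 -9.99802214e-01  6.97924136e-03 -1.63496515e+01]
 [-9.80982043e-01  1.69228717e-02 -1.93359376e-01  5.88401060e+02]
 [ 1.93203024e-01 -1.04474811e-02 -9.81103176e-01  9.70442034e+02]
 [ 0.00000000e+00  0.00000000e+00  0.00000000e+00  1.00000000e+00]]
{'time_s': 0.1, 'q': array([ 1.41460768e+00,  3.85557882e-01,  6.77112033e-03, -4.17313441e-04,
       -1.19401829e+00, -2.58563797e-01]), 'joint_velocities': array([-0.0010325 , -0.00081352,  0.00352391,  0.00331542, -0.00113306,
        0.00167525]), 'effort': array([-7.29216517e-04, -3.93321705e+01,  1.88928151e+01,  4.19793606e+00,
       -2.62732741e-03,  1.24106890e-06]), 'tcp_pos': array([251.65244208, 571.53448588, 230.28975932]), 'ee_rot': array([ 3.13955154e+00, -1.38779360e-04, -4.14906228e-01]), 'contact_force': array([0.16449796, 0.10187125, 0.04668994]), 'ft_torque': array([-0.04494406,  0.04587736, -0.02145545]), 'grip_force': 0.0, 'finger_gap': 85.15984731913139} -18.700000000000003
```

View pics/scene0.png

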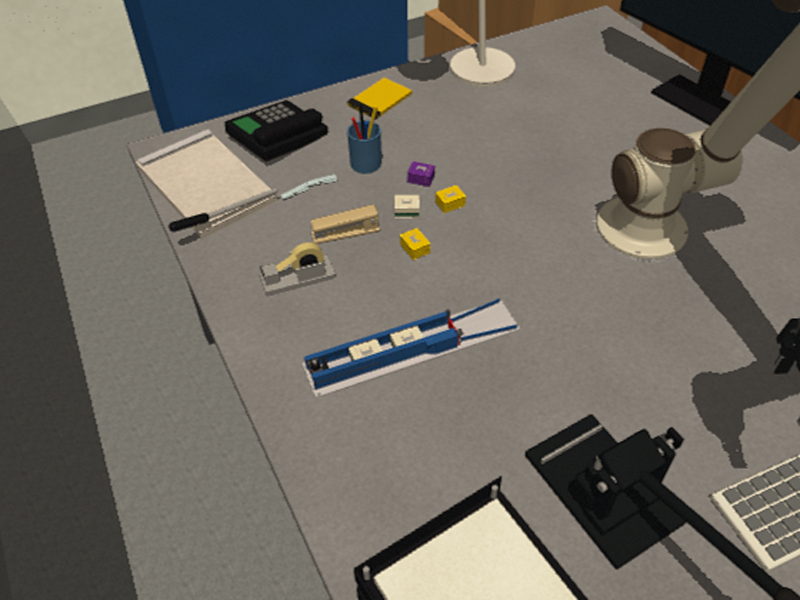

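View pics/top0.png

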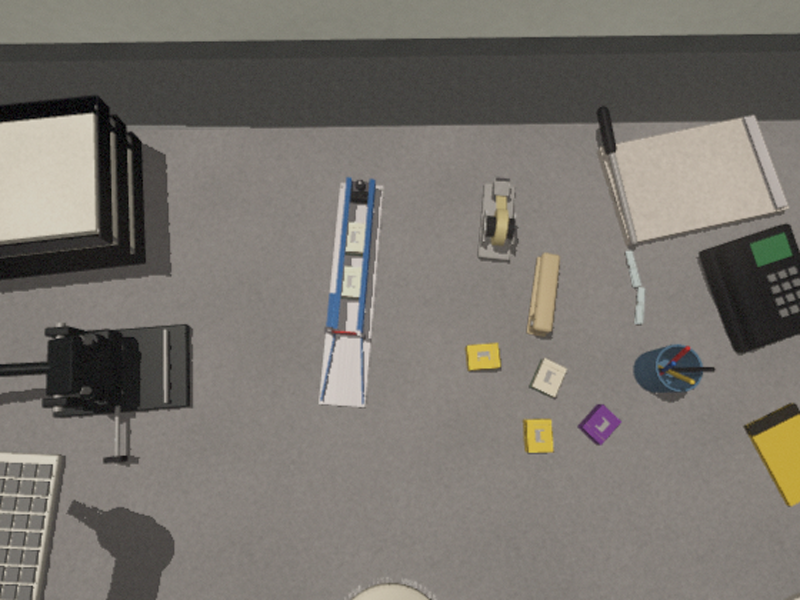

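Candidates (top picture, 800x600): the cream box at (549,378), yellow boxes at (483,357) and (538,436), a purple one at (600,424), and cream boxes already in the lane at (355,237) and (350,281). I choose the cream one at (549,378). The lane runs from the apron at (343,405) up to the stop at (360,190). Now close crops to check.

Run:
```python
import cv2,numpy as np
t=cv2.imread("pics/raw_top.png");s=cv2.imread("pics/raw_scene.png")
# box crop: top cols 360-410 rows 240-290 (x8) ; scene cols 265-305 rows 125-160
a=cv2.resize(t[240:290,360:410],(400,400),interpolation=cv2.INTER_CUBIC)
b=cv2.resize(s[125:165,262:302],(400,400),interpolation=cv2.INTER_CUBIC)
cv2.imwrite("pics/box.png",np.hstack([a,b]))
c=t[118:293,210:280]
cv2.imwrite("pics/lane.png",np.hstack([cv2.resize(t[205:292,215:275],(400,580),interpolation=cv2.INTER_CUBIC),cv2.resize(t[118:205,215:275],(400,580),interpolation=cv2.INTER_CUBIC)]))
```

```text
(no output)
```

View pics/box.png

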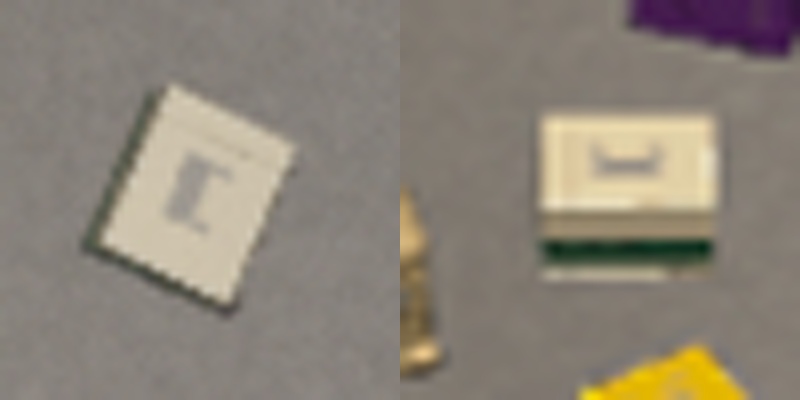

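View pics/lane.png

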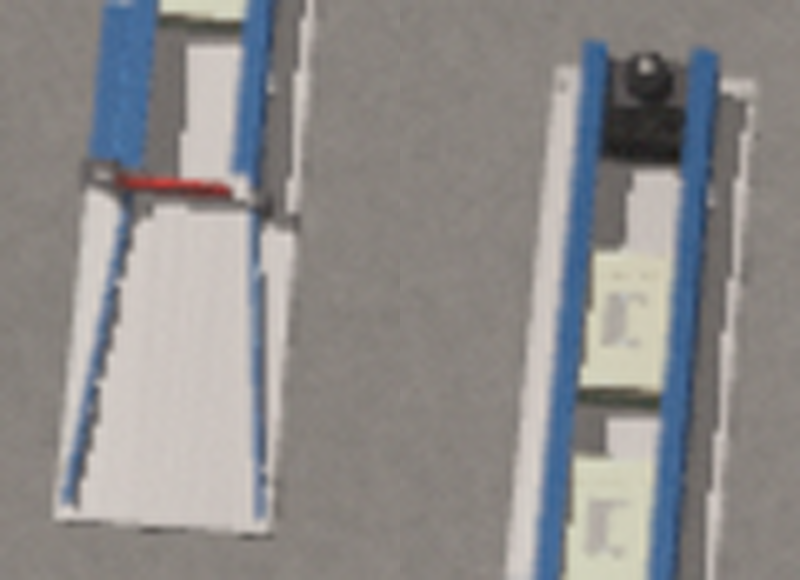

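The loose box is cream with a green band, so the choice is confirmed. Its top corners in the left crop are (170,85), (297,148), (237,300) and (100,243). The lane plate's corners are (53,520), (272,535), (157,66) and (357,82) in the two panels. The gate is red, shut, at (175,185).

```bash
cat > h.py <<'E'
import numpy as np,json,cv2
from scipy.optimize import least_squares
C={n:json.load(open(n+".json")) for n in("scene","top")}
def proj(n,P):
    c=C[n];W=np.array(c["world_to_cam"]);p=np.c_[P,np.ones(len(P))]@W.T
    return np.c_[c["fx"]*p[:,0]/p[:,2]+c["cx"],c["fy"]*p[:,1]/p[:,2]+c["cy"]]
def un(u,s,o): return (np.array(u,float)+.5)/s-.5+np.array(o)
def fit(obs,p0):  # obs: list (cam, local pts, pixels)
    def tf(p,L): c,s=np.cos(p[2]),np.sin(p[2]); L=np.array(L,float);return np.c_[p[0]+c*L[:,0]-s*L[:,1],p[1]+s*L[:,0]+c*L[:,1],L[:,2]]
    r=least_squares(lambda p:np.concatenate([(proj(n,tf(p,L))-q).ravel() for n,L,q in obs]),p0,x_scale=[1,1,.01])
    return r.x,np.abs(r.fun).max()
E
python3 - <<'E'
from h import *
box=un([(170,85),(297,148),(237,300),(100,243)],8,(360,240))
# long axis: from bottom edge to top edge; ends: top edge =+x, left=+y
L=[(28,22,32),(28,-22,32),(-28,-22,32),(-28,22,32)]
print("box",fit([("top",L,box)],[500,-200,-.4]))
sb=un([(540-400,113),(718-400,113),(718-400,210),(540-400,210)],10,(262,125))
for k in range(4):
    r=fit([("scene",[L[(i+k)%4] for i in range(4)],sb)],[500,-200,-.4]);print(" sc",k,r)
lane=np.r_[un([(53,520),(272,535)],20/3,(215,205)),un([(157,66),(357,82)],20/3,(215,118))]
L=[(-130,42,4),(-130,-42,4),(295,42,4),(295,-42,4)]
print("lane",fit([("top",L,lane)],[500,100,0]))
s8=un([(518,325),(318,393),(499,299)],800/560,(0,0))
print("lane scene",fit([("scene",[L[0],L[2],L[1]],s8)],[500,100,0]))
E
```

```text
box (array([ 441.94691663, -291.49473336,   -0.45793504]), np.float64(0.6424673156561767))
 sc 0 (array([ 441.03196191, -290.40921917,   -2.0520333 ]), np.float64(2.1822706567082832))
 sc 1 (array([ 441.09139209, -290.29821886,   -0.48311267]), np.float64(0.3581862913764553))
 sc 2 (array([ 441.03196198, -290.40921905,    1.08955883]), np.float64(2.1822751070243385))
 sc 3 (array([ 441.09139206, -290.29821884,    2.65848012]), np.float64(0.35818708863530446))
lane (array([ 5.28903277e+02,  6.96468322e+01, -9.19860307e-02]), np.float64(0.2296180564298993))
lane scene (array([ 5.26086073e+02,  6.40006744e+01, -8.74748458e-02]), np.float64(1.7423295703117674))
```

```bash
cat >> h.py <<'E'
def ray(n,px,z):
    c=C[n];W=np.array(c["world_to_cam"]);R,t=W[:3,:3],W[:3,3]
    d=R.T@np.array([(px[0]-c["cx"])/c["fx"],(px[1]-c["cy"])/c["fy"],1]);o=-R.T@t
    return (o+d*(z-o[2])/d[2]).round(0)
from scipy.spatial.transform import Rotation as Ro
def go(x,y,z,yaw):
    """remaining move in tool units (25 mm / 6 deg)"""
    from plant import arm
    s=arm.sense();R=Ro.from_euler('xyz',s["ee_rot"]);T=Ro.from_euler('xyz',[np.pi,0,yaw])
    print("t",round(s["time_s"],2),"tcp",s["tcp_pos"].round(1),"rpy",s["ee_rot"].round(3),"gap",round(s["finger_gap"],1),"F",s["contact_force"].round(1))
    print("shift",(R.inv().apply(np.array([x,y,z])-s["tcp_pos"])/25).round(3),"turn",((R.inv()*T).as_rotvec()*180/np.pi/6).round(3))
E
python3 - <<'E'
from h import *
print([ray("scene",np.array(p)*.7,0) for p in[(527,455),(595,417),(617,565),(690,500)]])
print([ray("top",np.array(p)*.7,0) for p in[(190,325),(190,408)]],ray("top",(84,320),0))
print([ray("top",np.array(p)*.7,50) for p in[(483,357),(545,290)]])
go(441.5,-291,160,-.47)
E
```

```text
[array([546., 368.,   0.]), array([394., 360.,   0.]), array([530., 598.,   0.]), array([352., 566.,   0.])]
[array([551., 363.,   0.]), array([400., 356.,   0.])] [316. 475.   0.]
[array([ 478., -172.,   50.]), array([ 596., -289.,   50.])]
t 0.1 tcp [251.7 571.5 230.3] rpy [ 3.14  -0.    -0.415] gap 85.2 F [0.2 0.1 0. ]
shift [20.857 28.507  2.873] turn [ 0.019 -0.002  0.526]
```

drive_tool(
  turn=[
    [0, 0, 0],
    [0, 0, 0],
    [0, 0, 0],
    [0, 0, 0],
    [0, 0, 0],
    [0, 0, 0],
    [0, 0, 0],
    [0, 0, 0],
  ],
  xyz=[
    [0.44, 1, 0],
    [0.44, 1, 0],
    [0.44, 1, 0],
    [0.44, 1, 0],
    [0.44, 1, 0],
    [0.44, 1, 0],
    [0.44, 1, 0],
    [0.44, 1, 0],
  ],
  jaw=[70, 70, 70, 70, 70, 70, 70, 70],
)

```text
time_s: 0.9
tcp_pos: [251.6, 352.0, 230.9]
ee_rot: [3.141, 0.0, -0.415]
contact_force: [0.3, -0.1, 1.0]
finger_gap: 69.8
grip_force: 0.0
```

drive_tool(
  turn=[
    [0, 0, 0],
    [0, 0, 0],
    [0, 0, 0],
    [0, 0, 0],
    [0, 0, 0],
    [0, 0, 0],
    [0, 0, 0],
    [0, 0, 0],
  ],
  xyz=[
    [1, 0.88, 0],
    [1, 0.88, 0],
    [1, 0.88, 0],
    [1, 0.88, 0],
    [1, 0.88, 0],
    [1, 0.88, 0],
    [1, 0.88, 0],
    [1, 0.88, 0],
  ],
  jaw=[70, 70, 70, 70, 70, 70, 70, 70],
)

```text
time_s: 1.7
tcp_pos: [363.9, 110.4, 231.2]
ee_rot: [-3.141, 0.0, -0.415]
contact_force: [-0.4, 0.7, -0.5]
finger_gap: 69.8
grip_force: 0.0
```

```bash
python3 -c "
from h import *
go(441.5,-291,160,-.47)"
```

```text
t 1.7 tcp [363.9 110.4 231.2] rpy [-3.141  0.    -0.415] gap 69.8 F [-0.4  0.7 -0.5]
shift [ 9.307 13.446  2.846] turn [-0.001  0.002  0.53 ]
```

drive_tool(
  turn=[
    [0, 0, 0],
    [0, 0, 0],
    [0, 0, 0],
    [0, 0, 0],
    [0, 0, 0],
    [0, 0, 0],
    [0, 0, 0],
    [0, 0, 0],
  ],
  xyz=[
    [0.58, 0.84, 0.18],
    [0.58, 0.84, 0.18],
    [0.58, 0.84, 0.18],
    [0.58, 0.84, 0.18],
    [0.58, 0.84, 0.18],
    [0.58, 0.84, 0.18],
    [0.58, 0.84, 0.18],
    [0.58, 0.84, 0.18],
  ],
  jaw=[64, 64, 64, 64, 64, 64, 64, 64],
)

```text
time_s: 2.5
tcp_pos: [402.1, -89.8, 194.9]
ee_rot: [3.142, 0.0, -0.415]
contact_force: [0.6, 0.5, 1.0]
finger_gap: 64.0
grip_force: 0.0
```

drive_tool(
  turn=[
    [0, 0, 0],
    [0, 0, 0],
    [0, 0, 0],
    [0, 0, 0],
    [0, 0, 0],
    [0, 0, 0],
    [0, 0, 0],
    [0, 0, 0.53],
  ],
  xyz=[
    [0.58, 0.84, 0.18],
    [0.58, 0.84, 0.18],
    [0.58, 0.84, 0.18],
    [0.58, 0.84, 0.18],
    [0.58, 0.84, 0.18],
    [0.58, 0.84, 0.18],
    [0.58, 0.84, 0.18],
    [0.58, 0.84, 0.18],
  ],
  jaw=[64, 64, 64, 64, 64, 64, 64, 64],
)

```text
time_s: 3.3
tcp_pos: [440.6, -290.2, 158.7]
ee_rot: [3.142, 0.001, -0.472]
contact_force: [-0.0, 0.5, 0.0]
finger_gap: 64.1
grip_force: 0.0
```

```bash
python3 -c "
from h import *
print(ray('top',(420,297),32),ray('top',(377,305),32),ray('top',(338,250),32))
go(441.5,-291,60,-.47)"
```

```text
[ 358. -374.   32.] [ 340. -265.   32.] [ 479. -174.   32.]
t 3.3 tcp [ 440.6 -290.2  158.7] rpy [ 3.142e+00  1.000e-03 -4.720e-01] gap 64.1 F [-0.   0.5  0. ]
shift [0.05  0.014 3.948] turn [ 0.     0.009 -0.017]
```

drive_tool(
  turn=[
    [0, 0, 0],
    [0, 0, 0],
    [0, 0, 0],
    [0, 0, 0],
    [0, 0, 0],
    [0, 0, 0],
    [0, 0, 0],
    [0, 0, 0],
  ],
  xyz=[
    [0.05, 0, 1],
    [0, 0, 1],
    [0, 0, 1],
    [0, 0, 1],
    [0, 0, 1],
    [0, 0, 0.6],
    [0, 0, 0.23],
    [0, 0, 0],
  ],
  jaw=[64, 64, 64, 64, 64, 64, 64, 64],
)

```text
time_s: 4.1
tcp_pos: [441.4, -289.6, 12.8]
ee_rot: [3.141, 0.002, -0.47]
contact_force: [-0.1, 1.4, 0.8]
finger_gap: 63.9
grip_force: 0.0
```

drive_tool(
  turn=[
    [0, 0, 0],
    [0, 0, 0],
    [0, 0, 0],
    [0, 0, 0],
    [0, 0, 0],
    [0, 0, 0],
    [0, 0, 0],
    [0, 0, 0],
  ],
  xyz=[
    [0, 0, 0],
    [0, 0, 0],
    [0, 0, 0],
    [0, 0, 0],
    [0, 0, 0],
    [0, 0, 0],
    [0, 0, 0],
    [0, 0, 0],
  ],
  jaw=[41, 41, 41, 41, 41, 41, 41, 41],
)

```text
time_s: 4.9
tcp_pos: [442.8, -290.1, 14.9]
ee_rot: [-3.141, -0.002, -0.47]
contact_force: [-1.3, -0.8, 6.0]
finger_gap: 43.0
grip_force: 62.6
```

```bash
python3 -c "
from h import *
p=fit
c,s=np.cos(-.09),np.sin(-.09)
x0,y0=528,67.5
print(x0-60*c,y0-60*s)
go(x0-60*c,y0-60*s,120,-.092)"
```

```text
468.24283601928033 72.89271295188067
t 4.9 tcp [ 442.8 -290.1   14.9] rpy [-3.141e+00 -2.000e-03 -4.700e-01] gap 43.0 F [-1.3 -0.8  6. ]
shift [ -5.655 -13.408  -4.216] turn [ 3.000e-03 -2.400e-02 -3.608e+00]
```

drive_tool(
  turn=[
    [0, 0, 0],
    [0, 0, 0],
    [0, 0, 0],
    [0, 0, 0],
    [0, 0, 0],
    [0, 0, 0],
    [0, 0, 0],
    [0, 0, 0],
  ],
  xyz=[
    [0, 0, -0.3],
    [0, 0, -0.7],
    [0, 0, -0.8],
    [0, 0, -0.8],
    [0, 0, -0.8],
    [-0.2, -0.5, -0.8],
    [-0.4, -0.9, 0],
    [-0.4, -0.9, 0],
  ],
  jaw=[41, 41, 41, 41, 41, 41, 41, 41],
)

```text
time_s: 5.7
tcp_pos: [445.4, -226.5, 119.2]
ee_rot: [-3.141, -0.001, -0.472]
contact_force: [0.3, 0.4, -2.1]
finger_gap: 42.3
grip_force: 61.8
```

drive_tool(
  turn=[
    [0, 0, 0],
    [0, 0, 0],
    [0, 0, 0],
    [0, 0, 0],
    [0, 0, 0],
    [0, 0, 0],
    [0, 0, 0],
    [0, 0, 0],
  ],
  xyz=[
    [-0.4, -0.9, 0],
    [-0.4, -0.9, 0],
    [-0.4, -0.9, 0],
    [-0.4, -0.9, 0],
    [-0.4, -0.9, 0],
    [-0.4, -0.9, 0],
    [-0.4, -0.9, 0],
    [-0.4, -0.9, 0],
  ],
  jaw=[41, 41, 41, 41, 41, 41, 41, 41],
)

```text
time_s: 6.5
tcp_pos: [455.2, -29.5, 118.5]
ee_rot: [3.142, 0.001, -0.471]
contact_force: [-0.5, 0.4, -1.8]
finger_gap: 42.5
grip_force: 61.7
```

drive_tool(
  turn=[
    [0, 0, 0],
    [0, 0, 0],
    [0, 0, 0],
    [0, 0, 0],
    [0, 0, -0.9],
    [0, 0, -0.9],
    [0, 0, -0.9],
    [0, 0, -0.9],
  ],
  xyz=[
    [-0.4, -0.9, 0],
    [-0.4, -0.9, 0],
    [-0.4, -0.9, 0],
    [-0.3, -0.6, 0],
    [0, 0, 0],
    [0, 0, 0],
    [0, 0, 0],
    [0, 0, 0],
  ],
  jaw=[41, 41, 41, 41, 41, 41, 41, 41],
)

```text
time_s: 7.3
tcp_pos: [459.2, 60.1, 118.4]
ee_rot: [-3.142, 0.001, -0.09]
contact_force: [-0.1, 0.5, -1.7]
finger_gap: 42.6
grip_force: 61.7
```

Run:
```python
from h import *
from plant import optics
go(468.2,73,60,-.092)
r=optics.grab_frame("scene")["pixels"][:,:,::-1]
cv2.imwrite("pics/s1.png",cv2.resize(r[190:290,200:380],(792,440),interpolation=cv2.INTER_CUBIC))
```

```text
t 7.3 tcp [459.2  60.1 118.4] rpy [-3.142e+00  1.000e-03 -9.000e-02] gap 42.6 F [-0.1  0.5 -1.7]
shift [ 0.315 -0.548  2.337] turn [-0.001  0.01   0.022]
```

View pics/s1.png

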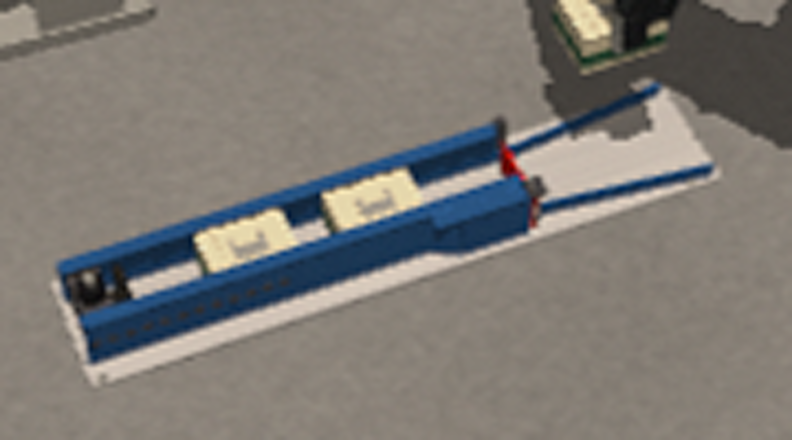

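The box is held level above the apron, and the scene crop shows the lane plate's corners at (717,177), (97,380) and about (662,85).

Run:
```python
from h import *
sc=un([(717,175),(97,382),(662,84)],4.4,(200,190))
lane=np.r_[un([(53,520),(272,535)],20/3,(215,205)),un([(157,66),(357,82)],20/3,(215,118))]
L=[(-130,42,4),(-130,-42,4),(295,42,4),(295,-42,4)]
A=("scene",[L[0],L[2],L[1]],sc);B=("top",L,lane)
print(fit([A],[500,100,0]),fit([B],[500,100,0]),fit([A,B],[500,100,0]))
p=fit([A,B],[500,100,0])[0]
c,s=np.cos(p[2]),np.sin(p[2])
go(p[0]-62*c,p[1]-62*s,60,p[2])
```

```text
(array([ 5.27898825e+02,  6.76435383e+01, -9.07492191e-02]), np.float64(0.9127478339437971)) (array([ 5.28903277e+02,  6.96468322e+01, -9.19860307e-02]), np.float64(0.2296180564298993)) (array([ 5.28599260e+02,  6.89996805e+01, -9.12312170e-02]), np.float64(0.9711282284508229))
t 7.35 tcp [459.2  60.  118.5] rpy [-3.142e+00  1.000e-03 -8.700e-02] gap 42.6 F [-0.4 -0.1 -2. ]
shift [ 0.255 -0.609  2.338] turn [-0.001  0.008  0.038]
```

drive_tool(
  turn=[
    [0, 0, 0.04],
    [0, 0, 0],
    [0, 0, 0],
    [0, 0, 0],
    [0, 0, 0],
    [0, 0, 0],
    [0, 0, 0],
    [0, 0, 0],
  ],
  xyz=[
    [0.26, -0.61, 0],
    [0, 0, 0.6],
    [0, 0, 0.8],
    [0, 0, 0.8],
    [0, 0, 0.7],
    [0, 0, 0.4],
    [0, 0, 0.3],
    [0, 0, 0.1],
  ],
  jaw=[41, 41, 41, 41, 41, 41, 41, 41],
)

```text
time_s: 8.15
tcp_pos: [467.9, 74.9, 25.6]
ee_rot: [3.141, 0.0, -0.098]
contact_force: [0.2, -0.1, -2.3]
finger_gap: 42.8
grip_force: 61.7
```

drive_tool(
  turn=[
    [0, 0, 0],
    [0, 0, 0],
    [0, 0, 0],
  ],
  xyz=[
    [0, 0, 0.1],
    [0, 0, 0.06],
    [0, 0, 0],
  ],
  jaw=[41, 41, 41],
)

```text
time_s: 8.45
tcp_pos: [468.0, 74.8, 22.4]
ee_rot: [-3.141, -0.001, -0.098]
contact_force: [0.0, 1.2, -1.9]
finger_gap: 42.8
grip_force: 61.7
```

drive_tool(
  turn=[
    [0, 0, -0.07],
    [0, 0, 0],
    [0, 0, 0],
  ],
  xyz=[
    [0, 0, 0.06],
    [0, 0, 0.06],
    [0, 0, 0],
  ],
  jaw=[41, 41, 41],
)

```text
time_s: 8.75
tcp_pos: [467.7, 74.6, 19.0]
ee_rot: [3.142, 0.0, -0.09]
contact_force: [-0.2, 0.8, -2.9]
finger_gap: 42.6
grip_force: 61.7
```

drive_tool(
  turn=[
    [0, 0, 0],
    [0, 0, 0],
  ],
  xyz=[
    [0, 0, 0.06],
    [0, 0, 0],
  ],
  jaw=[41, 41],
)

```text
time_s: 8.95
tcp_pos: [467.7, 74.6, 18.9]
ee_rot: [3.141, -0.0, -0.09]
contact_force: [-4.4, 0.5, 9.7]
finger_gap: 42.4
grip_force: 63.2
```

drive_tool(
  turn=[
    [0, 0, 0],
    [0, 0, 0],
    [0, 0, 0],
    [0, 0, 0],
    [0, 0, 0],
    [0, 0, 0],
    [0, 0, 0],
    [0, 0, 0],
  ],
  xyz=[
    [0, 0, 0],
    [0, 0, 0],
    [0, 0, 0],
    [0, 0, -0.3],
    [0, 0, -0.7],
    [0, 0, -0.8],
    [0, 0, -0.8],
    [0, 0, -0.4],
  ],
  jaw=[60, 60, 60, 60, 60, 60, 60, 60],
)

```text
time_s: 9.75
tcp_pos: [468.7, 75.0, 94.6]
ee_rot: [-3.14, -0.003, -0.09]
contact_force: [0.6, 0.9, 0.9]
finger_gap: 59.8
grip_force: 0.0
```

drive_tool(
  turn=[
    [0, 0, 1],
    [0, 0, 1],
    [0, 0, 1],
    [0, 0, 1],
    [0, 0, 1],
    [0, 0, 1],
    [0, 0, 1],
    [0, 0, 1],
  ],
  xyz=[
    [-1, 0, 0],
    [0, 0, 0],
    [0, 0, 0],
    [0, 0, 0],
    [0, 0, 0],
    [0, 0, 0],
    [0, 0, 0],
    [0, 0, 0],
  ],
  jaw=[60, 0, 0, 0, 0, 0, 0, 0],
)

```text
time_s: 10.55
tcp_pos: [442.7, 76.8, 92.4]
ee_rot: [3.141, 0.0, -0.932]
contact_force: [0.8, -0.1, 0.2]
finger_gap: -0.3
grip_force: 0.0
```

drive_tool(
  turn=[
    [0, 0, 1],
    [0, 0, 1],
    [0, 0, 1],
    [0, 0, 1],
    [0, 0, 1],
    [0, 0, 1],
    [0, 0, 1],
    [0, 0, 0],
  ],
  xyz=[
    [0, 0, 0],
    [0, 0, 0],
    [0, 0, 0],
    [0, 0, 0],
    [0, 0, 0],
    [0, 0, 0],
    [0, 0, 0],
    [0, 0, 0],
  ],
  jaw=[0, 0, 0, 0, 0, 0, 0, 0],
)

```text
time_s: 11.35
tcp_pos: [442.7, 76.8, 92.5]
ee_rot: [3.141, -0.0, -1.661]
contact_force: [0.6, -0.5, -0.5]
finger_gap: 0.5
grip_force: 0.0
```

Run:
```python
from h import *
from plant import optics
p=[528.5,69,-.0912];c,s=np.cos(p[2]),np.sin(p[2])
go(p[0]-117*c,p[1]-117*s,70,p[2]-np.pi/2)
r=optics.grab_frame("top")["pixels"][:,:,::-1];q=optics.grab_frame("scene")["pixels"][:,:,::-1]
cv2.imwrite("pics/s2.png",np.hstack([cv2.resize(r[200:300,200:290],(360,400),interpolation=cv2.INTER_CUBIC),cv2.resize(q[190:270,290:370],(400,400),interpolation=cv2.INTER_CUBIC)]))
```

```text
t 11.35 tcp [442.7  76.8  92.5] rpy [ 3.141 -0.    -1.661] gap 0.5 F [ 0.6 -0.5 -0.5]
shift [-0.002  1.235  0.899] turn [ 0.004 -0.002  0.011]
```

View pics/s2.png

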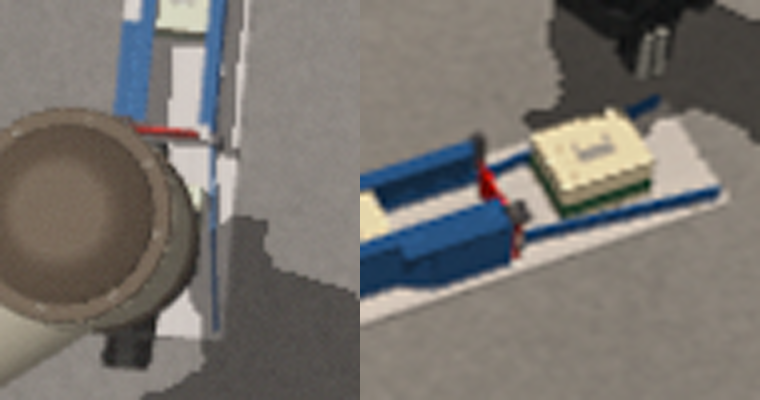

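The box sits flat between the guides at scene-crop (592,165), lengthways. The gate is shut, and the fingers are closed behind and above the box.

drive_tool(
  turn=[
    [0, 0, 0],
    [0, 0, 0],
    [0, 0, 0],
    [0, 0, 0],
    [0, 0, 0],
    [0, 0, 0],
    [0, 0, 0],
    [0, 0, 0],
  ],
  xyz=[
    [0, 0.7, 0],
    [0, 0.54, 0],
    [0, 0, 0.7],
    [0, 0, 0.8],
    [0, 0, 0.8],
    [0, 0, 0.6],
    [0, 0, 0.24],
    [0, 0, 0],
  ],
  jaw=[0, 0, 0, 0, 0, 0, 0, 0],
)

```text
time_s: 12.25
tcp_pos: [411.5, 79.5, 13.6]
ee_rot: [3.14, -0.001, -1.66]
contact_force: [-0.1, -1.3, -0.8]
finger_gap: 0.1
grip_force: 0.0
```

drive_tool(
  turn=[
    [0, 0, 0],
    [0, 0, 0],
    [0, 0, 0],
    [0, 0, 0],
    [0, 0, 0],
    [0, 0, 0],
    [0, 0, 0],
    [0, 0, 0],
  ],
  xyz=[
    [0, -0.15, 0],
    [0, -0.15, 0],
    [0, -0.15, 0],
    [0, -0.15, 0],
    [0, -0.15, 0],
    [0, -0.15, 0],
    [0, -0.15, 0],
    [0, -0.15, 0],
  ],
  jaw=[0, 0, 0, 0, 0, 0, 0, 0],
)

```text
time_s: 13.05
tcp_pos: [441.7, 76.7, 14.0]
ee_rot: [3.141, -0.001, -1.661]
contact_force: [-3.6, 0.8, 3.6]
finger_gap: 0.3
grip_force: 1.9
```

```bash
cat >> h.py <<'E'
def st():
    from plant import arm
    s=arm.sense();c,n=np.cos(-.0912),np.sin(-.0912)
    M=np.array([[c,n],[-n,c]])
    print("t",round(s["time_s"],2),"lane xy",(M@(s["tcp_pos"][:2]-[528.5,69])).round(1),"z",round(s["tcp_pos"][2],1),"yaw",round(s["ee_rot"][2]+.0912+np.pi/2,3),"F lane",(M@s["contact_force"][:2]).round(1),round(s["contact_force"][2],1))
E
python3 -c "
from h import *;st()"
```

```text
t 13.05 lane xy [-87.2  -0.3] z 14.0 yaw 0.001 F lane [-3.7  0.5] 3.6
```

drive_tool(
  turn=[
    [0, 0, 0],
    [0, 0, 0],
    [0, 0, 0],
    [0, 0, 0],
    [0, 0, 0],
    [0, 0, 0],
    [0, 0, 0],
    [0, 0, 0],
  ],
  xyz=[
    [0, -0.15, 0],
    [0, -0.15, 0],
    [0, -0.15, 0],
    [0, -0.15, 0],
    [0, -0.15, 0],
    [0, -0.15, 0],
    [0, -0.15, 0],
    [0, -0.15, 0],
  ],
  jaw=[0, 0, 0, 0, 0, 0, 0, 0],
)

```text
time_s: 13.85
tcp_pos: [469.1, 73.1, 13.8]
ee_rot: [3.136, -0.003, -1.662]
contact_force: [-9.6, 1.1, 8.1]
finger_gap: 0.2
grip_force: 4.9
```

Run:
```python
from h import *
from plant import optics
st()
r=optics.grab_frame("top")["pixels"][:,:,::-1];q=optics.grab_frame("scene")["pixels"][:,:,::-1]
cv2.imwrite("pics/s3.png",np.hstack([cv2.resize(r[190:290,200:290],(360,400),interpolation=cv2.INTER_CUBIC),cv2.resize(q[195:255,290:350],(400,400),interpolation=cv2.INTER_CUBIC)]))
```

```text
t 13.85 lane xy [-59.5  -1.4] z 13.8 yaw 0.0 F lane [-9.7  0.3] 8.1
```

View pics/s3.png

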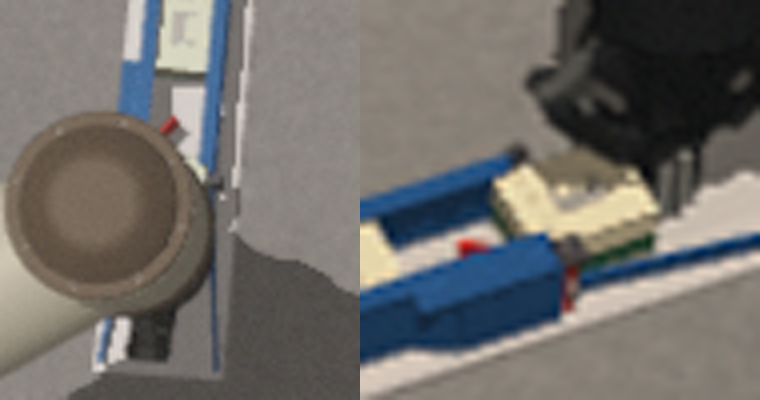

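The box's nose is through the gate, which is about half open (red at scene-crop (470,247)), and the box looks flat. I'll carry on.

drive_tool(
  turn=[
    [0, 0, 0],
    [0, 0, 0],
    [0, 0, 0],
    [0, 0, 0],
    [0, 0, 0],
    [0, 0, 0],
  ],
  xyz=[
    [0, -0.12, 0],
    [0, -0.12, 0],
    [0, -0.12, 0],
    [0, -0.12, 0],
    [0, -0.12, 0],
    [0, -0.12, 0],
  ],
  jaw=[0, 0, 0, 0, 0, 0],
)

```text
time_s: 14.55
tcp_pos: [490.2, 72.7, 14.0]
ee_rot: [-3.141, 0.0, -1.661]
contact_force: [-2.2, 0.4, 0.3]
finger_gap: -0.0
grip_force: 1.1
```

```bash
python3 -c "
from h import *;st()"
```

```text
t 14.55 lane xy [-38.4   0.2] z 14.0 yaw 0.001 F lane [-2.2  0.2] 0.3
```

drive_tool(
  turn=[
    [0, 0, 0],
    [0, 0, 0],
    [0, 0, 0],
    [0, 0, 0],
    [0, 0, 0],
    [0, 0, 0],
    [0, 0, 0],
    [0, 0, 0],
  ],
  xyz=[
    [0, -0.12, 0],
    [0, -0.12, 0],
    [0, -0.12, 0],
    [0, -0.12, 0],
    [0, -0.12, 0],
    [0, -0.12, 0],
    [0, -0.12, 0],
    [0, -0.12, 0],
  ],
  jaw=[0, 0, 0, 0, 0, 0, 0, 0],
)

```text
time_s: 15.35
tcp_pos: [513.9, 70.5, 14.1]
ee_rot: [-3.141, 0.0, -1.661]
contact_force: [-1.7, -0.6, -0.6]
finger_gap: 0.2
grip_force: 0.9
```

drive_tool(
  turn=[
    [0, 0, 0],
    [0, 0, 0],
    [0, 0, 0],
    [0, 0, 0],
    [0, 0, 0],
    [0, 0, 0],
    [0, 0, 0],
    [0, 0, 0],
  ],
  xyz=[
    [0, -0.12, 0],
    [0, -0.12, 0],
    [0, -0.12, 0],
    [0, -0.12, 0],
    [0, -0.12, 0],
    [0, -0.12, 0],
    [0, -0.12, 0],
    [0, -0.12, 0],
  ],
  jaw=[0, 0, 0, 0, 0, 0, 0, 0],
)

```text
time_s: 16.15
tcp_pos: [537.6, 68.2, 14.0]
ee_rot: [3.141, -0.0, -1.661]
contact_force: [-3.0, -0.1, 0.1]
finger_gap: 0.1
grip_force: 1.4
```

```bash
python3 -c "
from h import *;st()"
```

```text
t 16.15 lane xy [9.1 0.1] z 14.0 yaw 0.001 F lane [-3.  -0.4] 0.1
```

drive_tool(
  turn=[
    [0, 0, 0],
    [0, 0, 0],
    [0, 0, 0],
    [0, 0, 0],
    [0, 0, 0],
    [0, 0, 0],
    [0, 0, 0],
    [0, 0, 0],
  ],
  xyz=[
    [0, -0.12, 0],
    [0, -0.12, 0],
    [0, -0.12, 0],
    [0, -0.12, 0],
    [0, -0.12, 0],
    [0, -0.1, 0],
    [0, -0.08, 0],
    [0, -0.06, 0],
  ],
  jaw=[0, 0, 0, 0, 0, 0, 0, 0],
)

```text
time_s: 16.95
tcp_pos: [557.9, 66.2, 13.9]
ee_rot: [3.14, -0.001, -1.661]
contact_force: [-4.3, -0.4, 0.4]
finger_gap: -0.1
grip_force: 2.2
```

drive_tool(
  turn=[
    [0, 0, 0],
    [0, 0, 0],
    [0, 0, 0],
    [0, 0, 0],
  ],
  xyz=[
    [0, -0.06, 0],
    [0, -0.06, 0],
    [0, -0.06, 0],
    [0, -0.06, 0],
  ],
  jaw=[0, 0, 0, 0],
)

```text
time_s: 17.35
tcp_pos: [564.4, 65.9, 14.0]
ee_rot: [3.141, -0.0, -1.661]
contact_force: [-4.8, 0.2, -1.2]
finger_gap: -0.0
grip_force: 2.1
```

```bash
python3 -c "
from h import *;st()"
```

```text
t 17.35 lane xy [36.   0.2] z 14.0 yaw 0.001 F lane [-4.8 -0.2] -1.2
```

Run:
```python
from h import *
c,n=np.cos(-.0912),np.sin(-.0912);M=np.array([[c,n],[-n,c]])
for nm,uv,z in[("buf lo",(245,162),4),("buf lo",(245,162),10),("buf hi edge",(250,107),36),("lead rear top",(222,388),36),("lead front top",(230,252),36)]:
    print(nm,z,M@(ray("top",un(uv,20/3,(215,118)),z)[:2]-[528.5,69]))
```

```text
buf lo 4 [256.35072949   2.35658443]
buf lo 10 [254.45011479   1.17859301]
buf hi edge 36 [268.66515394  -0.53390869]
lead rear top 36 [150.15373296  -0.32631096]
lead front top 36 [207.19007106   1.87735333]
```

drive_tool(
  turn=[
    [0, 0, 0],
    [0, 0, 0],
    [0, 0, 0],
    [0, 0, 0],
    [0, 0, 0],
    [0, 0, 0],
    [0, 0, 0],
    [0, 0, 0],
  ],
  xyz=[
    [0, -0.08, 0],
    [0, -0.08, 0],
    [0, -0.08, 0],
    [0, -0.08, 0],
    [0, -0.08, 0],
    [0, -0.08, 0],
    [0, -0.08, 0],
    [0, -0.06, 0],
  ],
  jaw=[0, 0, 0, 0, 0, 0, 0, 0],
)

```text
time_s: 18.15
tcp_pos: [580.1, 64.5, 14.1]
ee_rot: [-3.142, 0.0, -1.661]
contact_force: [-4.3, -0.1, 0.5]
finger_gap: 0.1
grip_force: 2.0
```

drive_tool(
  turn=[
    [0, 0, 0],
    [0, 0, 0],
    [0, 0, 0],
    [0, 0, 0],
  ],
  xyz=[
    [0, -0.05, 0],
    [0, -0.05, 0],
    [0, -0.05, 0],
    [0, -0.05, 0],
  ],
  jaw=[0, 0, 0, 0],
)

```text
time_s: 18.55
tcp_pos: [585.0, 64.1, 14.1]
ee_rot: [-3.141, 0.0, -1.661]
contact_force: [-3.6, 0.7, -0.7]
finger_gap: 0.1
grip_force: 1.9
```

```bash
python3 -c "
from h import *;st()"
```

```text
t 18.55 lane xy [56.7  0.3] z 14.1 yaw 0.001 F lane [-3.6  0.3] -0.7
```

drive_tool(
  turn=[
    [0, 0, 0],
    [0, 0, 0],
    [0, 0, 0],
    [0, 0, 0],
  ],
  xyz=[
    [0, -0.05, 0],
    [0, -0.05, 0],
    [0, -0.05, 0],
    [0, -0.03, 0],
  ],
  jaw=[0, 0, 0, 0],
)

```text
time_s: 18.95
tcp_pos: [589.5, 63.7, 14.1]
ee_rot: [-3.141, 0.0, -1.661]
contact_force: [-3.2, 1.0, -0.2]
finger_gap: -0.3
grip_force: 1.8
```

drive_tool(
  turn=[
    [0, 0, 0],
    [0, 0, 0],
    [0, 0, 0],
  ],
  xyz=[
    [0, -0.04, 0],
    [0, -0.04, 0],
    [0, -0.04, 0],
  ],
  jaw=[0, 0, 0],
)

```text
time_s: 19.25
tcp_pos: [592.4, 63.4, 14.1]
ee_rot: [-3.142, 0.0, -1.661]
contact_force: [-4.5, 0.5, -0.8]
finger_gap: 0.0
grip_force: 1.8
```

drive_tool(
  turn=[
    [0, 0, 0],
    [0, 0, 0],
    [0, 0, 0],
  ],
  xyz=[
    [0, -0.04, 0],
    [0, -0.04, 0],
    [0, -0.04, 0],
  ],
  jaw=[0, 0, 0],
)

```text
time_s: 19.55
tcp_pos: [595.4, 63.1, 14.1]
ee_rot: [-3.142, 0.0, -1.661]
contact_force: [-4.2, 0.8, -1.2]
finger_gap: -0.2
grip_force: 1.8
```

drive_tool(
  turn=[
    [0, 0, 0],
    [0, 0, 0],
    [0, 0, 0],
  ],
  xyz=[
    [0, -0.04, 0],
    [0, -0.04, 0],
    [0, -0.02, 0],
  ],
  jaw=[0, 0, 0],
)

```text
time_s: 19.85
tcp_pos: [597.9, 62.9, 14.0]
ee_rot: [3.142, -0.0, -1.661]
contact_force: [-3.0, 0.8, -0.6]
finger_gap: -0.1
grip_force: 1.8
```

drive_tool(
  turn=[
    [0, 0, 0],
    [0, 0, 0],
    [0, 0, 0],
  ],
  xyz=[
    [0, -0.04, 0],
    [0, -0.04, 0],
    [0, -0.02, 0],
  ],
  jaw=[0, 0, 0],
)

```text
time_s: 20.15
tcp_pos: [600.4, 62.7, 14.1]
ee_rot: [-3.142, -0.0, -1.661]
contact_force: [-3.9, -0.3, 0.7]
finger_gap: 0.1
grip_force: 1.9
```

drive_tool(
  turn=[
    [0, 0, 0],
    [0, 0, 0],
    [0, 0, 0],
  ],
  xyz=[
    [0, -0.04, 0],
    [0, -0.04, 0],
    [0, -0.02, 0],
  ],
  jaw=[0, 0, 0],
)

```text
time_s: 20.45
tcp_pos: [602.8, 62.4, 14.1]
ee_rot: [3.142, -0.0, -1.661]
contact_force: [-4.5, 0.1, -1.8]
finger_gap: 0.1
grip_force: 2.2
```

drive_tool(
  turn=[
    [0, 0, 0],
    [0, 0, 0],
    [0, 0, 0],
  ],
  xyz=[
    [0, -0.04, 0],
    [0, -0.04, 0],
    [0, -0.02, 0],
  ],
  jaw=[0, 0, 0],
)

```text
time_s: 20.75
tcp_pos: [603.1, 62.1, 13.9]
ee_rot: [3.137, -0.001, -1.661]
contact_force: [-9.9, 2.9, 3.1]
finger_gap: -0.1
grip_force: 4.9
```

drive_tool(
  turn=[
    [0, 0, 0],
    [0, 0, 0],
    [0, 0, 0],
    [0, 0, 0],
    [0, 0, 0],
  ],
  xyz=[
    [0, -0.02, 0],
    [0, 0, 0],
    [0, 0, 0],
    [0, 0, 0],
    [0, 0, 0],
  ],
  jaw=[0, 0, 0, 0, 0],
)

```text
time_s: 21.25
tcp_pos: [603.3, 62.1, 13.9]
ee_rot: [3.137, -0.001, -1.661]
contact_force: [-9.3, 1.9, 3.5]
finger_gap: 0.1
grip_force: 4.8
```

drive_tool(
  turn=[
    [0, 0, 0],
    [0, 0, 0],
    [0, 0, 0],
  ],
  xyz=[
    [0, -0.03, 0],
    [0, 0, 0],
    [0, 0, 0],
  ],
  jaw=[0, 0, 0],
)

```text
time_s: 21.55
tcp_pos: [603.4, 62.0, 13.9]
ee_rot: [3.135, -0.002, -1.661]
contact_force: [-11.2, 2.2, 5.1]
finger_gap: -0.2
grip_force: 5.5
```

Run:
```python
from h import *
from plant import optics
st()
r=optics.grab_frame("top")["pixels"][:,:,::-1];q=optics.grab_frame("scene")["pixels"][:,:,::-1]
cv2.imwrite("pics/s4.png",np.hstack([cv2.resize(r[120:240,215:275],(280,560),interpolation=cv2.INTER_CUBIC),cv2.resize(q[205:285,205:275],(490,560),interpolation=cv2.INTER_CUBIC)]))
```

```text
t 21.55 lane xy [75.3 -0.2] z 13.9 yaw 0.001 F lane [-11.3   1.2] 5.1
```

View pics/s4.png

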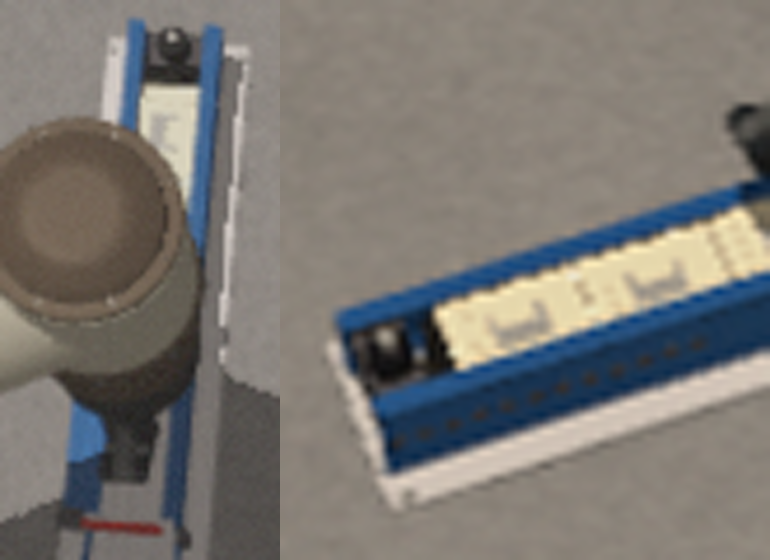

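The three boxes are closed up against the buffer (scene crop (435,335)), and the gate is already shut behind the fingers (top crop (120,525)). I'll ease off and lift out.

drive_tool(
  turn=[
    [0, 0, 0],
    [0, 0, 0],
    [0, 0, 0],
    [0, 0, 0],
    [0, 0, 0],
    [0, 0, 0],
    [0, 0, 0],
    [0, 0, 0],
  ],
  xyz=[
    [0, 0.03, 0],
    [0, 0.05, 0],
    [0, 0.1, 0],
    [0, 0.2, 0],
    [0, 0, -0.2],
    [0, 0, -0.5],
    [0, 0, -0.8],
    [0, 0, -1],
  ],
  jaw=[0, 0, 0, 0, 0, 0, 0, 0],
)

```text
time_s: 22.45
tcp_pos: [597.5, 63.0, 77.8]
ee_rot: [-3.141, -0.0, -1.661]
contact_force: [-0.3, 0.4, 0.0]
finger_gap: -0.1
grip_force: 0.0
```

drive_tool(
  turn=[
    [0, 0, 0],
    [0, 0, 0],
    [0, 0, 0],
    [0, 0, 0],
    [0, 0, 0],
    [0, 0, 0],
    [0, 0, 0],
    [0, 0, 0],
  ],
  xyz=[
    [0, 0, -1],
    [0, 0.8, -1],
    [0, 1, -0.5],
    [0, 1, 0],
    [0, 1, 0],
    [0, 1, 0],
    [0, 1, 0],
    [0, 0.6, 0],
  ],
  jaw=[0, 0, 0, 0, 0, 0, 0, 0],
)

```text
time_s: 23.25
tcp_pos: [436.9, 77.6, 140.5]
ee_rot: [-3.139, 0.002, -1.66]
contact_force: [-0.6, -0.6, 0.4]
finger_gap: -0.2
grip_force: 0.0
```

Run:
```python
from h import *
from plant import optics
st()
r=optics.grab_frame("top")["pixels"][:,:,::-1];q=optics.grab_frame("scene")["pixels"][:,:,::-1]
cv2.imwrite("pics/s5.png",np.hstack([cv2.resize(r[120:240,215:275],(280,560),interpolation=cv2.INTER_CUBIC),cv2.resize(q[205:285,210:330],(520,560),interpolation=cv2.INTER_CUBIC)]))
```

```text
t 23.25 lane xy [-92.    0.2] z 140.5 yaw 0.002 F lane [-0.5 -0.7] 0.4
```

View pics/s5.png

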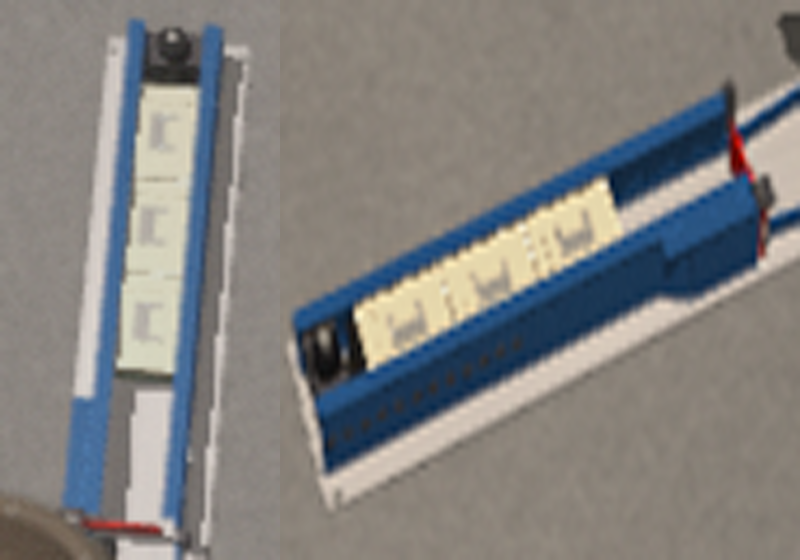

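The three boxes are closed up against the buffer, the gate is shut at (125,525), and the fingers are clear.

```bash
python3 -c "
from plant import ticket
print(ticket.job_done())"
```

```text
the job is handed in; nothing more can be done
None
```

The job is handed in (no verdict came back): the loose box went in through the gate, the three boxes are closed up against the buffer after a lean of about 11 N at the wrist, the gate is shut behind them and the fingers are clear.

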